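# Clear the machine bed and hold its cover over the screw holes

### The job

Take the scraper block and sweep the three rubber chips off the top of the machine's mounting bed with it (not with the fingers), then put the scraper back down on the bench. Then pick up the cover plate and hold it level and still about 15 mm above the bed's top face, not touching it, turned so that each of its three holes is centred over its threaded hole; finish while still holding it there, so that I can start the screws. Leave everything else on the bench where it is.

Things in the scene. Friction and masses are not known exactly. Their poses are not given: they have to be found in the camera images.
- bed: mounting bed of a machine, bolted to the bench (does not move): a steel-topped block 150 (x) x 110 (y) mm whose flat top face is 60 mm above the bench, on a green foot flange 180 x 136 mm, 10 mm thick. Origin: centre of its underside, on the bench; x along its long side, z up. Three 8 mm threaded holes in the top face at (55, 35), (55, -35) and (-55, 0) mm: a pair at its +x end, a single one at its -x end
- cover: aluminium cover plate 150 (x) x 110 (y) x 6 mm lying flat on the bench, with a raised grip rib in its centre, 24 mm thick (x), 60 mm long (y), its top 38 mm above the plate's underside. Origin: centre of its underside; x along its long side, z up. Three 18 mm through holes in the same pattern as the bed: a pair at its +x end, a single one at its -x end. 0.3 kg, centre of mass at the rib
- scraper: scraper block standing on the bench: wooden block with a dark rubber sole, 28 (x) x 130 (y) x 60 (z) mm, about 0.15 kg. Origin: centre of its underside; z up. The dark sole is the lowest 14 mm
- bed_hole0 (a point): mouth of the bed's threaded hole (+x +y end, one of the pair), 8 mm across, in the top face, 60 mm above the bench
- cover_hole0 (a point): centre of the cover's 18 mm hole (+x +y end, one of the pair), at the plate's underside; belongs over bed_hole0
- bed_hole1 (a point): mouth of the bed's threaded hole (+x -y end, one of the pair), 8 mm across, in the top face, 60 mm above the bench
- cover_hole1 (a point): centre of the cover's 18 mm hole (+x -y end, one of the pair), at the plate's underside; belongs over bed_hole1
- bed_hole2 (a point): mouth of the bed's threaded hole (-x end, the single one), 8 mm across, in the top face, 60 mm above the bench
- cover_hole2 (a point): centre of the cover's 18 mm hole (-x end, the single one), at the plate's underside; belongs over bed_hole2
- chip0: loose dark chip of heel rubber, 22 x 16 x 10 mm, about 12 g, at the start lying on the bed's top face. Origin: centre of its underside
- chip1: loose dark chip of heel rubber, 26 x 15 x 9 mm, about 12 g, at the start lying on the bed's top face. Origin: centre of its underside
- chip2: loose dark chip of heel rubber, 18 x 18 x 12 mm, about 12 g, at the start lying on the bed's top face. Origin: centre of its underside
- tin: not part of the job, leave it where it is: flat round polish tin, 75 mm across, 26 mm high, black with a metal lid
- hammer: not part of the job, leave it where it is: hammer lying on the bench, beyond the bed
- glue_can: not part of the job, leave it where it is: plain metal can, 76 mm across, 100 mm high
- nail_jar: not part of the job, leave it where it is: glass jar with dark lid, 64 mm across, 85 mm high
- brush: not part of the job, leave it where it is: brush with a handle, lying on the robot's side of the bench
- awl: not part of the job, leave it where it is: awl (screwdriver-shaped) lying at the left
- last: not part of the job, leave it where it is: wooden shoe last, 190 mm long, about 80 mm high, at the right
Mind the look-alikes: they are no part of the job. What is meant by the cover is not turquoise, and is the larger of those in its own colour.

How it is judged:
On the way, in this order (a step that is already met when the one before it is completed fails the run):
1. all three chips are off the bed's top while the scraper is held in the gripper (height (world z) of each of chip0, chip1, chip2 below 0.045 m and contact force between the fingers and scraper above 1 N), for 0.1 s.
2. the scraper is down on the bench and let go (height (world z) of scraper below 0.03 m and contact force between the fingers and scraper below 0.1 N and contact force between scraper and bed below 0.2 N), for 0.2 s.
At the end, for the whole second after the job is handed in: Fingers hold the cover still, level within 0.08 rad, its underside 6 to 25 mm above the bed's top without touching it, all three holes within 5 mm sideways of their threaded holes; scraper released on the bench, clear of the bed; chips off the bed's top (all of step 2 and height (world z) of each of chip0, chip1, chip2 below 0.045 m and horizontal distance between cover_hole0 and bed_hole0 below 0.005 m and horizontal distance between cover_hole1 and bed_hole1 below 0.005 m and horizontal distance between cover_hole2 and bed_hole2 below 0.005 m and z of cover in the frame of bed between 0.066 and 0.085 m and angle between cover's own z axis and vertical below 0.08 rad and linear speed of cover below 0.02 m/s and contact force between cover and bed below 0.2 N and contact force between the fingers and cover above 1 N); the arm keeps its last pose, push and grip.
It fails at once if a chip on the bed is touched by the fingers ((contact force between the fingers and chip0 above 0.5 N and height (world z) of chip0 above 0.05 m) or (contact force between the fingers and chip1 above 0.5 N and height (world z) of chip1 above 0.05 m) or (contact force between the fingers and chip2 above 0.5 N and height (world z) of chip2 above 0.05 m)).
It fails at once if another thing on the bench is displaced by more than 40 mm (distance of any of tin, hammer, glue_can, nail_jar, brush, awl, last from where it was at the start of the episode above 0.04 m).
It also fails if it takes over 72 s, if anything falls off the work surface, if the arm or the gripper's body presses on something with over 40 N, if the wrist force passes 120 N, or if a joint passes its speed limit or range.

### The arm

A 7-joint arm with a two-finger parallel gripper is mounted at the origin on the work surface. World frame = base frame: x ahead of the robot, y to its left, z up, the work surface at z = 0. Lengths are in m, angles in rad, forces in N, time in s.
With the tool pointing down it reaches from about 0.425 to 0.95 m from the base axis. Payload 4.7 kg.
Tool frame: the origin (TCP) lies midway between the tips of the shut fingers; the grasp point (between the pads) lies 19 mm behind it (r.tcp_to_grasp is the distance from the TCP to the grasp point, in m); z points along the fingers, y is the direction in which the jaws open and shut (so a half turn about z gives the same grasp; the last joint's range is limited). The gripper opens to 87 mm and grips with 3 to 60 N. Pads are 19 mm wide; open, the fingers measure 117 mm over their backs; the gripper's body (75 mm by 190 mm) begins 51 mm behind the grasp point.
Start: joints at [1.205, 0.469, -0.049, 1.532, 0.024, 1.141, -0.082], TCP at [0.223, -0.637, 0.223] pointing down, gripper open.
Joint ranges: [-2.59, 2.59], [-0.33, 1.99], [-1.39, 1.29], [0.1, 2.45], [-1.04, 4.18], [0.21, 1.99], [-2.66, 2.66]. Speed limits (rad/s): [2.57, 2.57, 3.14, 3.14, 3.14, 3.14, 3.14].

### API

Orientations are given as [roll, pitch, yaw] about the fixed x, y, z axes, in that order (R = Rz(yaw) Ry(pitch) Rx(roll)).
In Python, from bench import r gives the robot as it stands.
- The arm moves only by the tool step_arm, never from a script. Its argument "moves" is a list of rows, each a list of 4 numbers: the shift along the world's x, y, z in units of 0.4 m (1.0 is 0.4 m), then the turn about the world's z in units of pi/4 rad (1.0 is pi/4 rad). A call has 1 to 12 rows; each row shifts and turns the commanded pose from where the row before left it; what a row does not reach is not made up. A row lasts 1/8 s, in which the tool goes at most 62.5 mm and 10.7 degrees, less where a joint would pass 70% of its speed; a pose out of reach is approached as far as the arm can. A call with a number of a shift or a turn outside -1 to 1 is refused whole. A call with a gripper value outside its range is refused whole. "claw" is the finger opening in mm, from 0 to 87, set as the call begins (left out, the last holds). The fingers move at their own pace and stop on an object; "grip_force" is the grip in N (left out, the last holds). Time passes only in rows, so rows that do not move let the fingers close. It gives the time, the measured TCP pose, the force and the opening at its end, in the units of the state.
- r.get_state(): the state, without advancing time (a new reading comes with each control period).
- r.read_camera(name): name is "scene" or "top" or "wrist"; returns (picture, depth): 384x512x3 uint8, blue, green, red; 384x512 float32, m along the optical axis (not along the pixel's ray), 0 where there is no reading.
- r.camera_params(name): a dict with "fx", "fy", "cx", "cy" (pixels), "k1" (the pictures are not rectified: a ray, as slopes to the right and down, at radius r is drawn at 1 + k1 r^2 times it, then the intrinsics apply), "extrinsics" (4x4, takes a point from world to camera coordinates). Camera axes: x right, y up, looking along -z (the intrinsics and any distortion apply to the point x, -y, -z); pixel columns grow to the right and rows downward; lengths in m; the calibration is good to about 2 mm. A picture is of the moment at which its call begins: read the wrist's pose just before it. camera_params takes no time and is no camera call; for the wrist camera it gives the pose at the moment of the call.
- r.finish_job(): hands the job in, once; it reports no verdict.
Trained networks look in the newest picture that a camera, given by its name, has taken for a name from the list of things; names that differ only in an ending like _2 or _b are one class to them, and where a whole thing is asked for, a point or a joint stands for the part that bears it (a point fixed in the world has none). Each returns a list of dicts, best first, with "confidence" (0 to 1); they miss things now and then, are a little off and sometimes report something else, mostly with a low value. They report only what shows in the picture. A call takes as long as a camera call. They do not tell look-alikes from the thing itself.
- r.look_for(label, camera): "extent" ([left, top, right, bottom] in pixels, round what is visible of it).
- r.cut_out(label, camera): "mask" (384x512 bool, what is visible of it) and "extent" ([left, top, right, bottom] in pixels, round what is visible of it).
The state is a dict: "clock": time; "qpos": joint angles; "joint_velocities": joint speeds; "joint_efforts": joint torques, N m; "position": TCP position; "eef_rot": TCP orientation; "force": force on the tool from outside, world axes, zero at the start; "moment": the same for the moment, N m; "grip_width": finger opening in m.
Only numpy, scipy, OpenCV 4.12 (cv2) and the standard library are available. Lean on these libraries where they do the work, as an engineer would, in place of code of your own. Each camera call takes 0.05 s, during which the arm holds its last target.

## Working session

There is one attempt and no reset: what is moved stays moved. The work goes in short steps, Python scripts to look and compute and a tool call to move; the robot and the scene stay as the last step left them, time stands still between calls to the robot, and variables do not carry over. Pictures are saved under pics/ and viewed, and the job is handed in when it is done.

Besides the shell and the picture viewer there is one more tool, called after ">>>" as name([rows], argument=value, ...), one row to a line, values as JSON. step_arm: Moves the arm, as the interface text tells. Its arguments: {"type":"object","properties":{"moves":{"type":"array"},"claw":{"type":"number"},"grip_force":{"type":"number"}},"required":["moves"]}

```bash
ls; mkdir -p pics; cat > h.py <<'E'
import numpy as np,cv2
from bench import r
def cam(n):
    p=r.camera_params(n); im,d=r.read_camera(n); return p,im,d
def ray(p,u,v):
    x=(u-p['cx'])/p['fx']; y=(v-p['cy'])/p['fy']; 
    xd,yd=x,y
    for _ in range(20):
        s=1+p['k1']*(x*x+y*y); x,y=xd/s,yd/s
    return np.array([x,-y,-1.0])
def onplane(p,u,v,z):
    E=np.linalg.inv(p['extrinsics']); d=E[:3,:3]@ray(p,u,v); o=E[:3,3]
    t=(z-o[2])/d[2]; return o+t*d
def deproj(p,u,v,dep):
    E=np.linalg.inv(p['extrinsics']); return E[:3,:3]@(ray(p,u,v)*dep)+E[:3,3]
def proj(p,X):
    c=p['extrinsics']@np.append(X,1); x=c[0]/-c[2]; y=-c[1]/-c[2]; s=1+p['k1']*(x*x+y*y)
    return np.array([p['fx']*x*s+p['cx'],p['fy']*y*s+p['cy']])
E
python3 - <<'E'
from h import *
for n in ['scene','top']:
    p,im,d=cam(n); cv2.imwrite(f'pics/{n}0.png',im); print(n,p['fx'],p['k1'],np.round(np.linalg.inv(p['extrinsics']),3).tolist())
    np.savez(f'{n}0.npz',im=im,d=d)
    for l in ['bed','cover','scraper','chip0','tin','hammer','glue_can','nail_jar','last','brush','awl']:
        print(l,[(np.round(q['extent']).tolist(),round(q['confidence'],2)) for q in r.look_for(l,n)])
print(r.get_state())
E
```

```text
pics
scene 380.72758242474043 -0.05518041586579375 [[-0.045, -0.799, 0.6, 1.234], [0.999, -0.028, 0.037, 0.054], [-0.013, 0.601, 0.799, 0.975], [0.0, 0.0, 0.0, 1.0]]
bed [([72.0, 163.0, 98.0, 226.0], 0.59), ([234.0, 188.0, 281.0, 244.0], 0.56)]
cover [([196.0, 158.0, 232.0, 185.0], 0.86), ([143.0, 173.0, 182.0, 212.0], 0.63), ([106.0, 129.0, 148.0, 158.0], 0.62)]
scraper [([322.0, 194.0, 367.0, 220.0], 0.6), ([235.0, 188.0, 279.0, 243.0], 0.6)]
chip0 [([258.0, 201.0, 264.0, 206.0], 0.54), ([257.0, 210.0, 263.0, 217.0], 0.5)]
tin [([302.0, 148.0, 328.0, 170.0], 0.79), ([231.0, 186.0, 284.0, 246.0], 0.24), ([146.0, 173.0, 187.0, 212.0], 0.16)]
hammer [([286.0, 256.0, 383.0, 293.0], 0.66)]
glue_can [([206.0, 242.0, 240.0, 283.0], 0.84)]
nail_jar [([158.0, 231.0, 186.0, 265.0], 0.74)]
last [([71.0, 164.0, 98.0, 226.0], 0.77), ([144.0, 171.0, 186.0, 213.0], 0.62), ([288.0, 258.0, 382.0, 290.0], 0.45), ([406.0, 179.0, 434.0, 236.0], 0.34)]
brush [([161.0, 135.0, 219.0, 150.0], 0.84)]
awl [([405.0, 181.0, 433.0, 236.0], 0.84), ([232.0, 186.0, 281.0, 244.0], 0.53)]
top 361.999735326451 -0.06
[... 869 characters left out ...]
pos': array([ 1.20508216,  0.46855568, -0.04862699,  1.53249755,  0.0240862 ,
        1.14101521, -0.0822966 ]), 'joint_velocities': array([ 5.52180872e-04,  1.81812201e-04, -2.45871131e-05,  1.95169172e-04,
        9.74330413e-04,  2.07005000e-04,  1.35960765e-03]), 'joint_efforts': array([-2.13102436e-05, -5.07840443e+01, -8.08258052e-02, -2.36451083e+01,
       -6.14167191e-02,  3.11063323e-02, -1.09073582e-05]), 'position': array([ 0.22314254, -0.63706477,  0.22260388]), 'eef_rot': array([ 3.14148663e+00, -6.54259323e-05,  3.36845804e-01]), 'force': array([ 1.09717658,  0.21158702, -0.90241091]), 'moment': array([ 0.02982672,  0.01544246, -0.00821059]), 'grip_width': 0.08696642949504362}
```

```bash
python3 - <<'E'
import cv2,numpy as np
im=np.load('top0.npz')['im']; cv2.imwrite('pics/top0z.png',cv2.resize(im[100:300,90:430],None,fx=2.3,fy=2.3,interpolation=cv2.INTER_CUBIC))
im=np.load('scene0.npz')['im']; cv2.imwrite('pics/scene0z.png',cv2.resize(im[110:310,60:450],None,fx=2.05,fy=2.05,interpolation=cv2.INTER_CUBIC))
E
```

```text
(no output)
```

View pics/top0z.png

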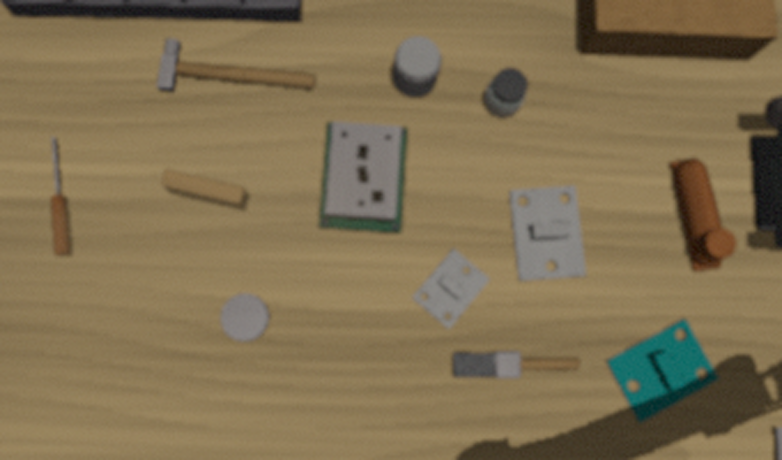

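View pics/scene0z.png

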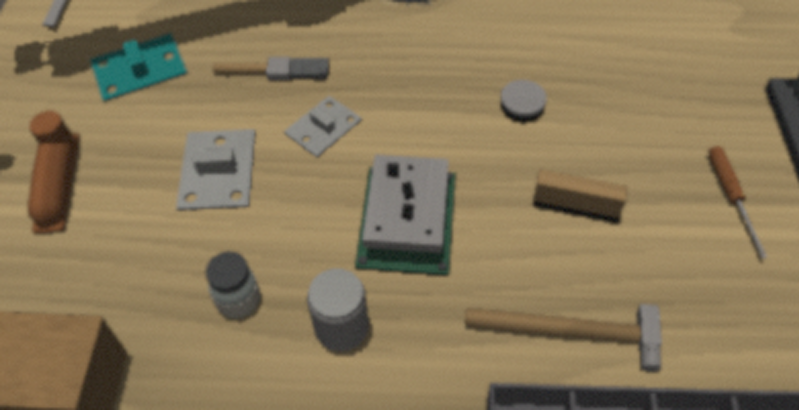

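```bash
python3 - <<'E'
from h import *
p=r.camera_params('top'); z=np.load('top0.npz'); im=z['im'];d=z['d']
H,W=d.shape
P=np.zeros((H,W,3))
for v in range(100,300):
    for u in range(90,430):
        P[v,u]=deproj(p,u,v,d[v,u])
np.save('P.npy',P)
def rep(n,box,zlo,zhi):
    x0,y0,x1,y1=box; m=np.zeros((H,W),bool); m[y0:y1,x0:x1]=True
    m&=(P[...,2]>zlo)&(P[...,2]<zhi)&(d>0)
    q=P[m][:,:2].astype(np.float32); rc=cv2.minAreaRect(q); print(n,m.sum(),'mean',np.round(P[m].mean(0),4),'rect',rc)
rep('bench',(200,250,250,280),-1,1)
rep('bed',(222,148,275,206),.055,.066)
rep('chips',(235,155,262,196),.066,.08)
rep('scraper',(155,168,204,198),.052,.07)
rep('cover',(305,178,350,228),.003,.012)
rep('rib',(305,178,350,228),.03,.05)
for q in r.cut_out('scraper','top')[:1]:
    print(q['extent'],q['confidence'])
big=cv2.resize(im[145:210,218:280],None,fx=9,fy=9,interpolation=cv2.INTER_CUBIC); cv2.imwrite('pics/bedz.png',big)
E
```

```text
bench 1494 mean [0.2659 0.0934 0.0011] rect ((0.26602038741111755, 0.09376604110002518), (0.10443431884050369, 0.17906971275806427), 1.1885815858840942)
bed 1092 mean [0.5914 0.0187 0.0608] rect ((0.5931679010391235, 0.01821870356798172), (0.10977241396903992, 0.15181785821914673), 87.35749816894531)
chips 108 mean [0.591  0.0134 0.07  ] rect ((0.5926963090896606, 0.015268567949533463), (0.13840290904045105, 0.09438788890838623), 0.8658578395843506)
scraper 284 mean [0.5596 0.2678 0.0603] rect ((0.5606291890144348, 0.2686257064342499), (0.13233350217342377, 0.02868315577507019), 77.52725219726562)
cover 1120 mean [ 0.5029 -0.2855  0.0066] rect ((0.5022607445716858, -0.28537458181381226), (0.16931787133216858, 0.19099101424217224), 89.18617248535156)
rib 113 mean [ 0.5065 -0.2852  0.0386] rect ((0.507008969783783, -0.28595420718193054), (0.024355052039027214, 0.060796238481998444), 6.028421401977539)
[161.7, 172.7, 196.7, 188.7] 0.89
```

View pics/bedz.png

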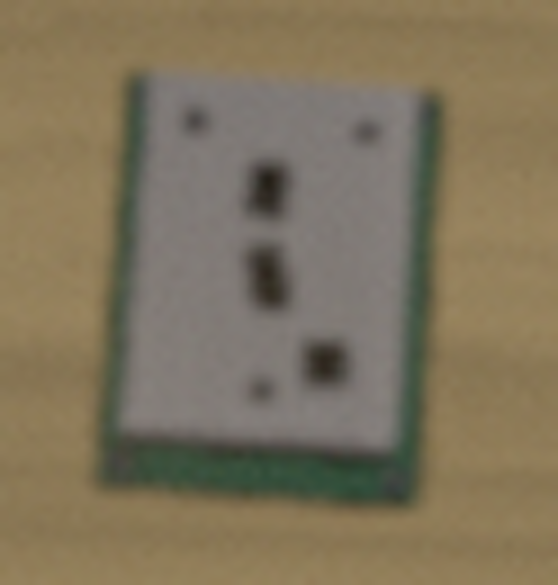

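>>> step_arm([
  [0.077,0.1215,0,0.1],
  [0.077,0.1215,0,0.1],
  [0.077,0.1215,0,0.1],
  [0.077,0.1215,0,0.1],
  [0.077,0.1215,0,0.1],
  [0.077,0.1215,0,0.1],
  [0.077,0.1215,0,0.1],
  [0.077,0.1215,0,0.1],
  [0.077,0.1215,0,0.1],
  [0.0,0,0,0.1],
  [0,0,0,0.1],
  [0,0,0,0],
])

```text
clock: 2.75
position: [0.5003, -0.1997, 0.2226]
eef_rot: [3.141, -0.0, 1.2]
force: [-0.9, 0.0, 0.8]
grip_width: 0.0871
```

```bash
python3 - <<'E'
from h import *
p=r.camera_params('top')
for u,v in [(239.67,158.3),(258.67,159.55),(247,188.2)]: print(onplane(p,u,v,.06))
s=r.get_state(); print(s['position'],s['eef_rot'],s['qpos'],s['force'],s['clock'])
p,im,d=cam('wrist'); cv2.imwrite('pics/w1.png',im); np.savez('w1.npz',im=im,d=d,E=p['extrinsics']); print(p['fx'],np.round(np.linalg.inv(p['extrinsics']),3))
E
```

```text
[0.64989593 0.04709084 0.06      ]
[ 0.64686835 -0.02277572  0.06      ]
[0.53849543 0.01760521 0.06      ]
[ 0.50033276 -0.19965782  0.22261746] [ 3.14145109e+00 -7.42636929e-05  1.19987058e+00] [ 0.65783494  0.27907221 -0.43223011  1.83847472  0.13318625  1.05225206
 -0.19679296] [-0.90912391  0.03632472  0.81520975] 2.75
333.9237592188228 [[ 0.932  0.347  0.103  0.526]
 [-0.362  0.894  0.265 -0.127]
 [-0.    -0.284  0.959  0.385]
 [ 0.     0.     0.     1.   ]]
```

View pics/w1.png

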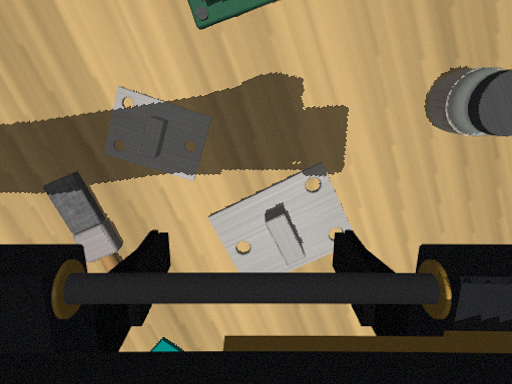

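>>> step_arm([
  [0.0188,0.1463,0,0.0244],
  [0.0188,0.1463,0,0.0244],
  [0.0188,0.1463,0,0.0244],
  [0.0188,0.1463,0,0.0244],
  [0.0188,0.1463,0,0.0244],
  [0.0188,0.1463,0,0.0244],
  [0.0188,0.1463,0,0.0244],
  [0.0188,0.1463,0,0.0244],
  [0,0,0,0],
  [0,0,0,0],
])

```text
clock: 4.05
position: [0.5606, 0.2677, 0.2222]
eef_rot: [-3.141, 0.001, 1.353]
force: [0.0, -0.8, -0.6]
grip_width: 0.087
```

```bash
python3 - <<'E'
from h import *
s=r.get_state(); print(s['position'],s['eef_rot'],s['qpos'],s['force'],s['clock'],r.tcp_to_grasp)
p,im,d=cam('wrist'); cv2.imwrite('pics/w2.png',im); np.savez('w2.npz',im=im,d=d,E=p['extrinsics'])
P=np.array([[deproj(p,u,v,d[v,u]) for u in range(512)] for v in range(230)])
m=(P[...,2]>.05)&(P[...,2]<.07)&(d[:230]>0)
c=cv2.connectedComponentsWithStats(m.astype(np.uint8))
for i in range(1,c[0]):
    if c[2][i][4]>200:
        q=P[c[1]==i]; print(c[2][i],q.mean(0),cv2.minAreaRect(q[:,:2].astype(np.float32)))
E
```

```text
[0.56057574 0.2677163  0.22216253] [-3.14146230e+00  1.16512623e-03  1.35294833e+00] [-0.06578352  0.45180081 -0.61818577  1.64181209  0.28296941  1.13978949
 -0.97395472] [ 0.02193406 -0.79312939 -0.57062296] 4.05 0.0187
[ 236  107   30  123 3458] [0.56050822 0.27605266 0.05956059] ((0.5594257712364197, 0.2723084092140198), (0.1248716339468956, 0.027970047667622566), 78.24520111083984)
```

View pics/w2.png

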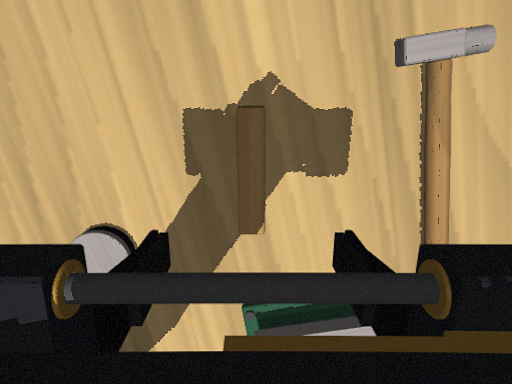

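>>> step_arm([
  [-0.0025,0.0045,-0.08,0.016],
  [0,0,-0.1,0],
  [0,0,-0.1,0],
  [0,0,-0.1,0],
  [0,0,-0.06,0],
  [0,0,-0.04,0],
  [0,0,0,0],
  [0,0,0,0],
], claw=87)

```text
clock: 5.1
position: [0.5604, 0.2704, 0.0317]
eef_rot: [3.14, -0.001, 1.366]
force: [-0.8, -0.0, 0.7]
grip_width: 0.0871
```

>>> step_arm([
  [0,0,0,0],
  [0,0,0,0],
  [0,0,0,0],
  [0,0,0,0],
  [0,0,0,0],
  [0,0,0,0],
], claw=0, grip_force=35)

```text
clock: 5.85
position: [0.5594, 0.2703, 0.0305]
eef_rot: [-3.142, 0.0, 1.367]
force: [-0.5, -0.6, 0.4]
grip_width: 0.0348
```

>>> step_arm([
  [0,0,0,0],
  [0,0,0,0],
  [0,0,0,0],
])

```text
clock: 6.22
position: [0.5596, 0.2702, 0.0305]
eef_rot: [3.141, -0.0, 1.367]
force: [0.9, 0.3, -0.3]
grip_width: 0.0277
```

```bash
python3 - <<'E'
from h import *
P=np.load('P.npy')
q=P[112:146,255:290].reshape(-1,3); q=q[(q[:,2]>.09)&(q[:,2]<.12)]; print(q.min(0),q.max(0),cv2.minAreaRect(q[:,:2].astype(np.float32)))
q=P[150:200,235:262].reshape(-1,3); q=q[(q[:,2]>.064)&(q[:,2]<.08)&(abs(q[:,0]-.593)<.068)]; print(q.min(0),q.max(0))
p=r.camera_params('top')
for u,v in [(268,163),(268,312),(345,362),(325,382),(250,200)]: print(onplane(p,218+u/9,145+v/9,.068))
E
```

```text
[ 0.73160133 -0.0975624   0.09030433] [ 0.80446933 -0.02824887  0.10626616] ((0.7680473327636719, -0.06368307769298553), (0.06957947462797165, 0.07044822722673416), 8.628453254699707)
[ 0.52657917 -0.03257549  0.0640067 ] [0.66066759 0.06403409 0.07673338]
[0.63012716 0.01687688 0.068     ]
[0.56833504 0.01547867 0.068     ]
[ 0.54856959 -0.015749    0.068     ]
[ 0.5402256  -0.00791007  0.068     ]
[0.61449572 0.02378652 0.068     ]
```

>>> step_arm([
  [0,0,0.1,0],
  [0,0,0.15,0],
  [0,0,0.1,0],
  [0.03,-0.12,0.02,0.04],
  [0.03,-0.14,0,0.04],
  [0.05,-0.14,0,0.04],
  [0.05,-0.12,0,0.04],
  [0.05,-0.08,0,0.04],
  [0.03,-0.04,0,0],
  [0,0,0,0],
  [0,0,0,0],
])

```text
clock: 7.6
position: [0.6545, 0.0171, 0.1785]
eef_rot: [-3.141, -0.002, 1.527]
force: [-0.8, 0.7, -2.2]
grip_width: 0.0276
```

>>> step_arm([
  [0.026,-0.01,-0.05,0],
  [0,0,-0.08,0],
  [0,0,-0.05,0],
  [0,0,0,0],
])

```text
clock: 8.1
position: [0.6644, 0.0106, 0.104]
eef_rot: [-3.137, 0.0, 1.525]
force: [0.2, -0.3, -1.4]
grip_width: 0.0281
```

```bash
python3 - <<'E'
from h import *
p,im,d=cam('scene'); cv2.imwrite('pics/s2.png',cv2.resize(im[110:270,150:400],None,fx=3.2,fy=3.2,interpolation=cv2.INTER_CUBIC))
s=r.get_state(); print(s['position'],s['eef_rot'],s['qpos'],s['force'])
E
```

```text
[0.66555847 0.01079666 0.10574335] [-3.14019036e+00 -3.01651200e-04  1.52451691e+00] [ 0.30037307  0.63142611 -0.55912235  1.64173656  0.38532413  0.98193885
 -0.43561455] [ 0.20819842  0.23762271 -1.69582806]
```

View pics/s2.png

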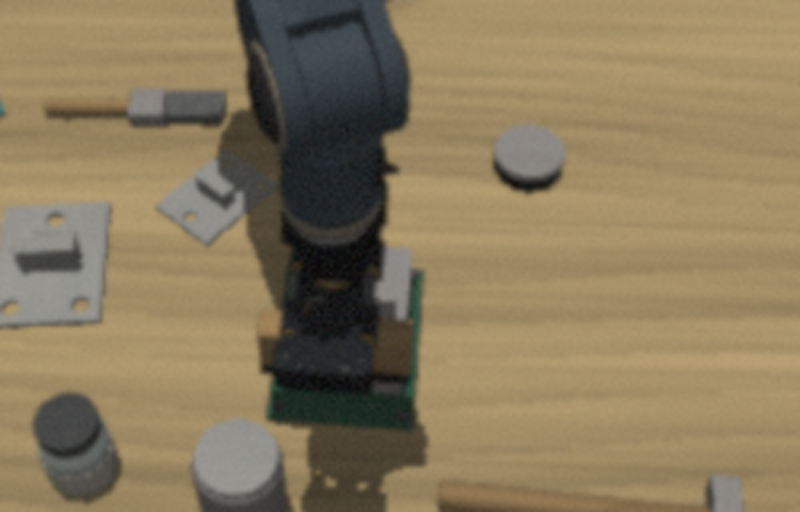

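>>> step_arm([
  [0,0,-0.02,0],
  [0,0,-0.0125,0],
  [0,0,0,0],
  [0,0,0,0],
])

```text
clock: 8.65
position: [0.6661, 0.0103, 0.0939]
eef_rot: [3.141, -0.0, 1.524]
force: [-0.4, -0.4, -2.4]
grip_width: 0.0279
```

>>> step_arm([
  [0,0,-0.004,0],
  [-0.038,0.0018,0,0],
  [-0.038,0.0018,0,0],
  [-0.038,0.0018,0,0],
  [-0.038,0.0018,0,0],
  [-0.038,0.0018,0,0],
  [-0.038,0.0018,0,0],
  [-0.038,0.0018,0,0],
  [-0.038,0.0018,0,0],
  [-0.038,0.0018,0,0],
  [-0.038,0.0018,0,0],
  [-0.038,0.0018,0,0],
])

```text
clock: 10.15
position: [0.4976, 0.0182, 0.092]
eef_rot: [3.142, 0.0, 1.524]
force: [0.5, 0.0, -1.5]
grip_width: 0.0279
```

```bash
python3 - <<'E'
from h import *
s=r.get_state(); print(s['position'],s['eef_rot'],s['force'])
p,im,d=cam('scene'); cv2.imwrite('pics/s3.png',cv2.resize(im[110:270,150:400],None,fx=3.2,fy=3.2,interpolation=cv2.INTER_CUBIC))
E
```

```text
[0.4976164  0.01823413 0.09197925] [3.14153428e+00 1.82279289e-05 1.52370490e+00] [ 0.54357232  0.00953866 -1.49756493]
```

View pics/s3.png

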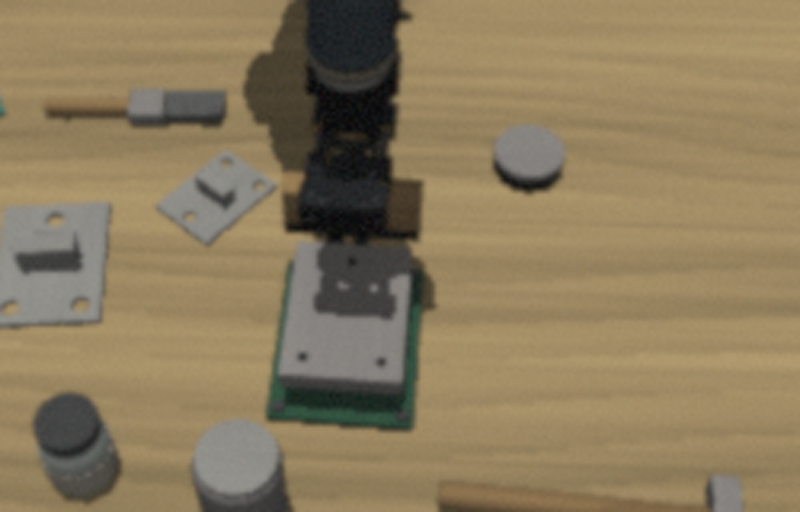

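>>> step_arm([
  [0,0,0.06,0],
  [0.0,0.04,0.06,0],
  [0.02,0.1,0,0],
  [0.02,0.13,0,0],
  [0.04,0.13,0,0],
  [0.04,0.1,0,0],
  [0.02,0.07,0,0],
  [0,0.03,0,0],
  [0,0,0,0],
])

```text
clock: 11.32
position: [0.5539, 0.2584, 0.1397]
eef_rot: [-3.141, 0.0, 1.525]
force: [-0.2, 0.4, -1.8]
grip_width: 0.0275
```

```bash
python3 - <<'E'
from h import *
s=r.get_state(); print(s['position'],s['eef_rot'],s['force'])
p,im,d=cam('scene'); cv2.imwrite('pics/s4.png',cv2.resize(im[110:270,150:400],None,fx=3.2,fy=3.2,interpolation=cv2.INTER_CUBIC))
p,im,d=cam('top'); cv2.imwrite('pics/t4.png',cv2.resize(im[140:260,150:300],None,fx=5,fy=5,interpolation=cv2.INTER_CUBIC))
E
```

```text
[0.55394017 0.25835953 0.13972079] [-3.14090652e+00  4.46151467e-04  1.52497137e+00] [-0.16329999  0.38047287 -1.76935472]
```

View pics/s4.png

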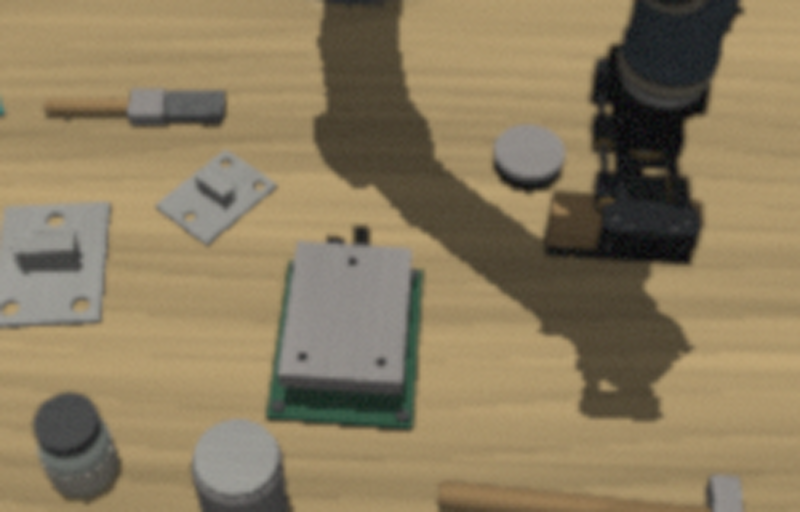

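View pics/t4.png

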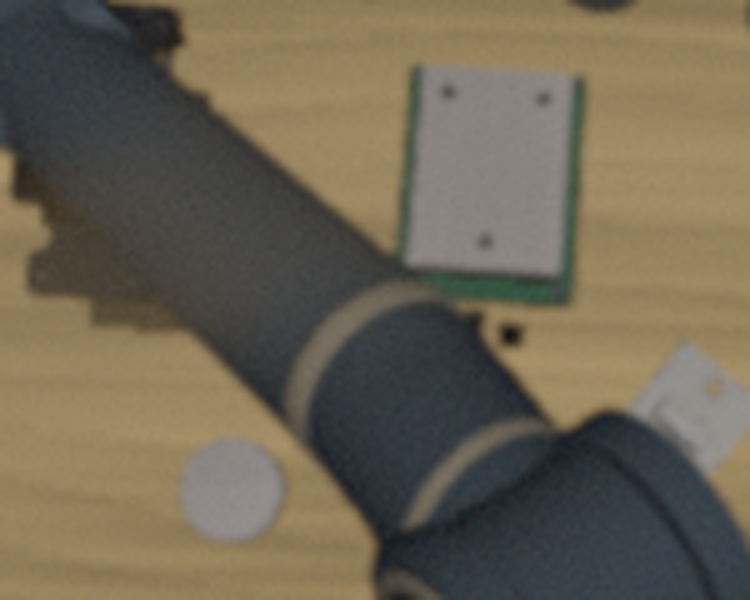

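>>> step_arm([
  [0,0,-0.08,0],
  [0,0,-0.08,0],
  [0,0,-0.06,0],
  [0,0,-0.03,0],
  [0,0,-0.018,0],
  [0,0,-0.003,0],
  [0,0,0,0],
  [0,0,0,0],
])

```text
clock: 12.42
position: [0.5551, 0.2585, 0.0323]
eef_rot: [3.14, -0.001, 1.524]
force: [-0.9, -0.0, -1.1]
grip_width: 0.0278
```

>>> step_arm([
  [0,0,0,0],
  [0,0,0,0],
  [0,0,0,0],
  [0,0,0,0],
  [0,0,0,0],
  [0,0,0,0],
  [0,0,0,0],
  [0,0,0,0],
], claw=87)

```text
clock: 13.42
position: [0.5547, 0.2582, 0.0316]
eef_rot: [3.141, -0.0, 1.524]
force: [-0.2, -0.2, 0.7]
grip_width: 0.0865
```

>>> step_arm([
  [0,0,0.1,0],
  [0,0,0.15,0],
  [0.0,-0.04,0.13,0],
  [0.016,-0.09,0.1,0],
  [0.02,-0.11,0.075,0],
  [0.02,-0.12,0.04,0],
  [0.02,-0.12,0,0],
  [0.02,-0.09,0,0],
  [0,-0.025,0,0],
  [0,0,0,0],
  [0,0,0,0],
  [0,0,0,0],
])

```text
clock: 14.92
position: [0.5928, 0.0221, 0.2697]
eef_rot: [3.141, -0.001, 1.527]
force: [0.2, -0.1, -0.4]
grip_width: 0.0873
```

```bash
python3 - <<'E'
from h import *
s=r.get_state(); print(s['position'],s['eef_rot'],s['force'],s['qpos'])
p,im,d=cam('wrist'); cv2.imwrite('pics/w5.png',im); np.savez('w5.npz',im=im,d=d,p=p)
E
```

```text
[0.59280488 0.02213501 0.2697252 ] [ 3.14141780e+00 -5.61448169e-04  1.52664504e+00] [ 0.18092422 -0.05979162 -0.36350607] [ 0.38628453  0.3688725  -0.65243518  1.6475916   0.23607557  1.20514192
 -0.36277057]
```

View pics/w5.png

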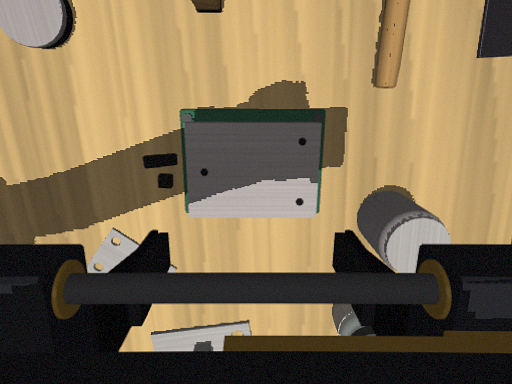

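```bash
python3 - <<'E'
from h import *
z=np.load('w5.npz',allow_pickle=True); im=z['im'];p=z['p'].item()
g=cv2.cvtColor(im,cv2.COLOR_BGR2GRAY).astype(float)
H=[]
for u,v in [(302,141),(299,202),(204,172)]:
    w=g[v-8:v+9,u-8:u+9]; bg=np.median(w); k=np.clip(bg-20-w,0,None); yy,xx=np.mgrid[v-8:v+9,u-8:u+9]
    c=((k*xx).sum()/k.sum(),(k*yy).sum()/k.sum()); X=onplane(p,*c,.06); print(np.round(c,2),X); H.append(X)
H=np.array(H)[:,:2]; L=np.array([[55,35],[55,-35],[-55,0]])/1000
def fit(L,H):
    a=L-L.mean(0);b=H-H.mean(0); th=np.arctan2((a[:,0]*b[:,1]-a[:,1]*b[:,0]).sum(),(a*b).sum())
    R=np.array([[np.cos(th),-np.sin(th)],[np.sin(th),np.cos(th)]]); t=H.mean(0)-R@L.mean(0); return th,t,(L@R.T+t-H)
th,t,e=fit(L,H); print(np.degrees(th),t,e*1000)
E
```

```text
[301.92 141.12] [0.64813688 0.04915836 0.06      ]
[299.1  201.37] [ 0.64485613 -0.02074211  0.06      ]
[203.87 171.81] [0.53675464 0.0192632  0.06      ]
-2.648983342263352 [0.59160214 0.01674046] [[ 0.024086    0.00276531]
 [ 0.06964671 -0.0219626 ]
 [-0.09373271  0.01919729]]
```

>>> step_arm([
  [-0.03,-0.08,0,0.02],
  [-0.035,-0.13,0,0.03],
  [-0.035,-0.14,0,0.03],
  [-0.035,-0.14,0,0.03],
  [-0.035,-0.13,-0.02,0.03],
  [-0.03,-0.1,-0.03,0.03],
  [-0.015,-0.05,-0.03,0.02],
  [0,0,0,0],
  [0,0,0,0],
  [0,0,0,0],
])

```text
clock: 16.23
position: [0.5082, -0.286, 0.2384]
eef_rot: [3.14, 0.0, 1.676]
force: [0.5, -0.2, 1.7]
grip_width: 0.0869
```

```bash
python3 - <<'E'
from h import *
s=r.get_state(); print(s['position'],s['eef_rot'],s['force'],s['qpos'])
p,im,d=cam('wrist'); cv2.imwrite('pics/w6.png',im); np.savez('w6.npz',im=im,d=d,p=p)
E
```

```text
[ 0.50819851 -0.28601721  0.23840669] [3.14013122e+00 2.32725732e-04 1.67576921e+00] [ 0.52864653 -0.19449465  1.67692638] [ 0.87965384  0.36039055 -0.56824225  1.71529317  0.21133058  1.12610507
  0.35431326]
```

View pics/w6.png

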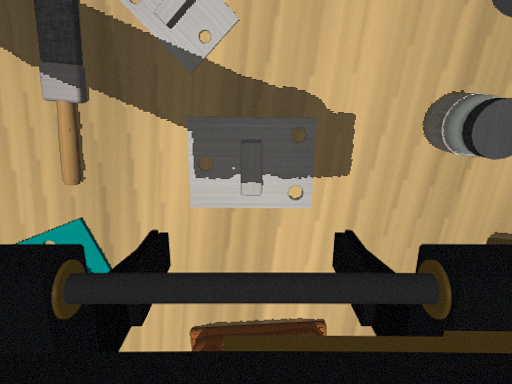

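```bash
cat >> h.py <<'E'
def fit(L,H):
    a=L-L.mean(0);b=H-H.mean(0); th=np.arctan2((a[:,0]*b[:,1]-a[:,1]*b[:,0]).sum(),(a*b).sum())
    R=np.array([[np.cos(th),-np.sin(th)],[np.sin(th),np.cos(th)]]); t=H.mean(0)-R@L.mean(0); return th,t,(L@R.T+t-H)
LH=np.array([[55,35],[55,-35],[-55,0]])/1000
E
python3 - <<'E'
from h import *
z=np.load('w6.npz',allow_pickle=True); im=z['im'];p=z['p'].item();d=z['d']
S=cv2.cvtColor(im,cv2.COLOR_BGR2HSV)[...,1].astype(float)
H=[]
for u,v in [(298,134),(295,192),(205,163)]:
    w=S[v-12:v+13,u-12:u+13]; t,m=cv2.threshold(w.astype(np.uint8),0,1,cv2.THRESH_OTSU)
    n,l,st,c=cv2.connectedComponentsWithStats(m); i=l[12,12]
    c=c[i]+[u-12,v-12]; X=onplane(p,*c,.003); print(st[i],c,X); H.append(X)
th,t,e=fit(LH,np.array(H)[:,:2]); print(np.degrees(th),t,e*1000)
P=np.array([[deproj(p,u,v,d[v,u]) for u in range(180,330)] for v in range(100,225)])
m=(P[...,2]>.03)&(P[...,2]<.045); q=P[m]; print(q.mean(0),cv2.minAreaRect(q[:,:2].astype(np.float32)))
E
```

```text
[  5   5  15  15 176] [297.88636364 134.42613636] [ 0.55748091 -0.24648997  0.003     ]
[  5   6  14  13 149] [294.83892617 191.81208054] [ 0.56396837 -0.31646594  0.003     ]
[  6   5  14  14 158] [205.32911392 162.75949367] [ 0.45138062 -0.29171045  0.003     ]
5.3346336733455 [ 0.50602271 -0.28659328] [[ 0.04953676 -0.14142019]
 [ 0.07015201  0.13774279]
 [-0.11968878  0.00367739]]
[ 0.50636896 -0.28492727  0.03766669] ((0.5067535638809204, -0.2859322130680084), (0.023505520075559616, 0.058888811618089676), 5.559720516204834)
```

>>> step_arm([
  [-0.0055,-0.0015,-0.08,-0.015],
  [0,0,-0.11,0],
  [0,0,-0.12,0],
  [0,0,-0.11,0],
  [0,0,-0.07,0],
  [0,0,-0.04,0],
  [0,0,-0.025,0],
  [0,0,0,0],
  [0,0,0,0],
  [0,0,0,0],
])

```text
clock: 17.52
position: [0.5055, -0.2887, 0.0165]
eef_rot: [3.14, 0.001, 1.661]
force: [0.5, 0.2, -0.6]
grip_width: 0.0867
```

>>> step_arm([
  [0,0.005,-0.008,0.003],
  [0,0,0,0],
  [0,0,0,0],
])

```text
clock: 17.9
position: [0.5049, -0.2863, 0.0123]
eef_rot: [3.142, -0.0, 1.664]
force: [-0.2, -0.2, 0.0]
grip_width: 0.0869
```

>>> step_arm([
  [0,0,0,0],
  [0,0,0,0],
  [0,0,0,0],
  [0,0,0,0],
  [0,0,0,0],
  [0,0,0,0],
  [0,0,0,0],
  [0,0,0,0],
  [0,0,0,0],
  [0,0,0,0],
], claw=0, grip_force=45)

```text
clock: 19.15
position: [0.5052, -0.2864, 0.0125]
eef_rot: [3.141, 0.0, 1.664]
force: [1.9, 0.5, -0.4]
grip_width: 0.0236
```

>>> step_arm([
  [0,0,0.03,0],
  [0,0,0.08,0],
  [0,0,0.12,0],
  [0,0.02,0.09,0],
  [0.03,0.08,0,-0.02],
  [0.035,0.12,0,-0.03],
  [0.035,0.14,0,-0.03],
  [0.035,0.14,0,-0.03],
  [0.035,0.12,0,-0.03],
  [0.03,0.09,0,-0.03],
  [0.016,0.048,0,-0.007],
  [0,0,0,0],
])

```text
clock: 20.65
position: [0.5906, 0.0187, 0.1405]
eef_rot: [-3.141, -0.0, 1.528]
force: [0.2, -0.4, -3.6]
grip_width: 0.0236
```

>>> step_arm([
  [0,0,0,0],
  [0,0,0,0],
])

```text
clock: 20.9
position: [0.5908, 0.0148, 0.1402]
eef_rot: [-3.141, 0.001, 1.522]
force: [0.4, 0.1, -3.2]
grip_width: 0.0238
```

```bash
python3 - <<'E'
from h import *
s=r.get_state(); print(s['position'],s['eef_rot'],s['force'],s['qpos'])
p,im,d=cam('wrist'); cv2.imwrite('pics/w7.png',im); np.savez('w7.npz',im=im,d=d,p=p)
E
```

```text
[0.59076461 0.01476485 0.14018263] [-3.14077406e+00  1.11789283e-03  1.52196627e+00] [ 0.4211315   0.1385783  -3.24579786] [ 0.32199803  0.47765101 -0.55896312  1.79947614  0.30501375  0.95215546
 -0.41474699]
```

View pics/w7.png

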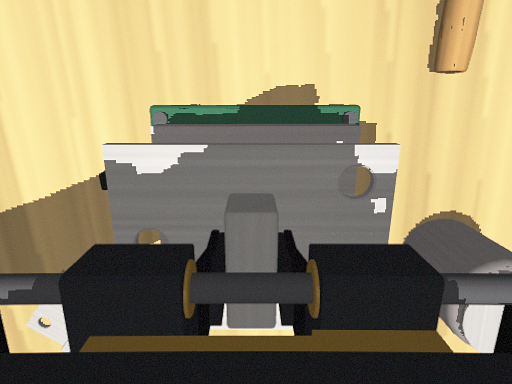

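```bash
python3 - <<'E'
from h import *
z=np.load('w7.npz',allow_pickle=True); im=z['im'];p=z['p'].item();d=z['d']
t=np.array([.59076,.01476]);z0=.1402-.0125;th=1.52197-np.pi/2
R=np.array([[np.cos(th),-np.sin(th)],[np.sin(th),np.cos(th)]])
def pt(P,x,y,zz): return proj(p,[*(t+R@[x/1000,y/1000]),zz])
for x,y in [(-75,55),(75,55),(0,55)]: print(x,y,pt(p,x,y,z0+.006),pt(p,x,y,z0))
print('h0',pt(p,55,35,z0+.006),pt(p,55,35,z0), 'h2',pt(p,-55,0,z0+.006))
for x,y in [(-75,55),(75,55)]: print('bed',proj(p,[*(np.array([.5916,.01674])+np.array([[np.cos(-.04623),-np.sin(-.04623)],[np.sin(-.04623),np.cos(-.04623)]])@[x/1000,y/1000]),.06]))
# measured
for u in (120,180,250,320,380):
    c=d[120:170,u]; print(u,np.round(c[18:30],3))
Pm=deproj(p,300,170,d[170,300]);Pn=deproj(p,120,200,d[200,120]);print(Pm,Pn,deproj(p,380,230,d[230,380]))
big=cv2.resize(im[95:250,90:410],None,fx=2.5,fy=2.5,interpolation=cv2.INTER_CUBIC);cv2.imwrite('pics/w7z.png',cv2.convertScaleAbs(big,alpha=1.3))
E
```

```text
-75 55 [105.63004717 142.05249773] [110.49144694 140.50586629]
75 55 [405.49074934 142.24933913] [400.34387178 140.69510666]
0 55 [255.44406883 142.39715369] [255.31072294 140.83754297]
h0 [361.36583044 181.06713318] [357.82438026 178.314308  ] h2 [154.76406776 242.78971817]
bed [149.5975663  125.61660345]
bed [360.77072679 125.18321802]
120 [0.299 0.301 0.3   0.301 0.3   0.173 0.169 0.169 0.169 0.169 0.168 0.168]
180 [0.242 0.241 0.241 0.241 0.242 0.172 0.168 0.167 0.169 0.17  0.168 0.168]
250 [0.24  0.241 0.241 0.242 0.241 0.172 0.17  0.168 0.169 0.169 0.169 0.169]
320 [0.241 0.242 0.241 0.242 0.242 0.173 0.169 0.168 0.169 0.17  0.17  0.17 ]
380 [0.299 0.302 0.301 0.3   0.301 0.173 0.17  0.169 0.168 0.168 0.169 0.17 ]
[0.61576966 0.05435714 0.13330688] [0.52090666 0.04289332 0.1340019 ] [0.658976   0.01879728 0.13285728]
```

View pics/w7z.png

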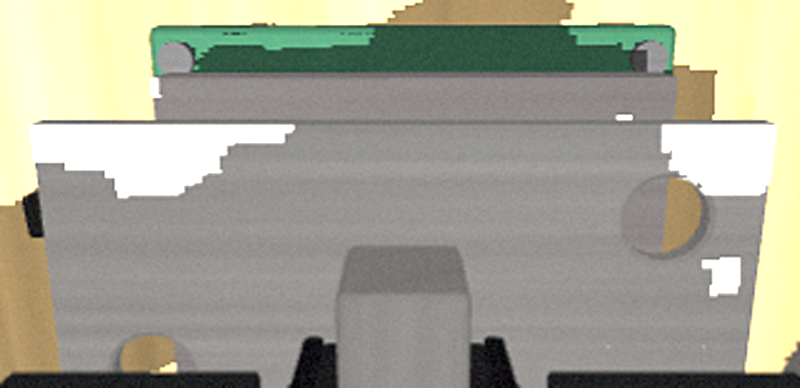

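>>> step_arm([
  [0.007,0.0055,-0.04,0.003],
  [0,0,-0.04,0],
  [0,0,-0.02,0],
  [0,0,-0.015,0],
  [0,0,0,0],
  [0,0,0,0],
  [0,0,0,0],
])

```text
clock: 21.82
position: [0.5944, 0.0191, 0.0949]
eef_rot: [3.141, -0.0, 1.527]
force: [-0.7, -0.9, -3.5]
grip_width: 0.0236
```

```bash
python3 - <<'E'
from h import *
s=r.get_state(); print(s['position'],s['eef_rot'],s['force'])
p,im,d=cam('wrist'); cv2.imwrite('pics/w8.png',im); np.savez('w8.npz',im=im,d=d,p=p)
big=cv2.resize(im[110:260,90:410],None,fx=2.5,fy=2.5,interpolation=cv2.INTER_CUBIC);cv2.imwrite('pics/w8z.png',cv2.convertScaleAbs(big,alpha=1.3))
p,im,d=cam('scene'); np.savez('s8.npz',im=im,d=d,p=p); cv2.imwrite('pics/s8.png',cv2.resize(im[175:255,225:295],None,fx=7,fy=7,interpolation=cv2.INTER_CUBIC))
p,im,d=cam('top'); np.savez('t8.npz',im=im,d=d,p=p); cv2.imwrite('pics/t8.png',cv2.resize(im[140:210,210:290],None,fx=7,fy=7,interpolation=cv2.INTER_CUBIC))
E
```

```text
[0.59441407 0.01907981 0.09489161] [ 3.14054159e+00 -9.96276340e-05  1.52686024e+00] [-0.69958606 -0.89140632 -3.46808165]
```

View pics/w8z.png

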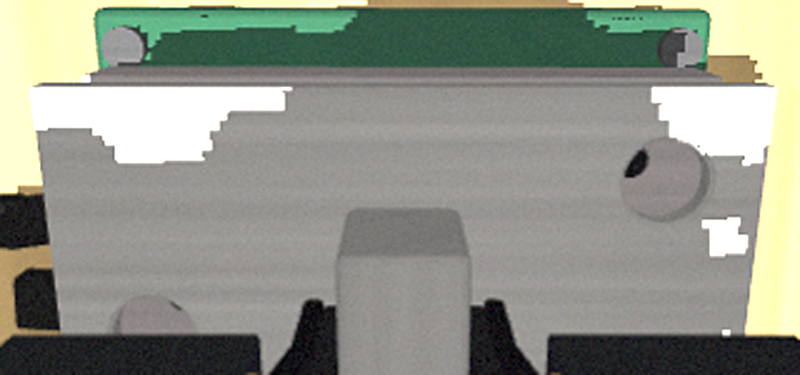

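View pics/s8.png

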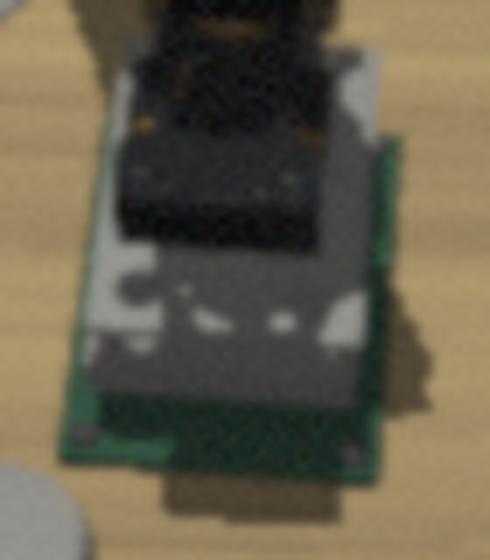

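View pics/t8.png

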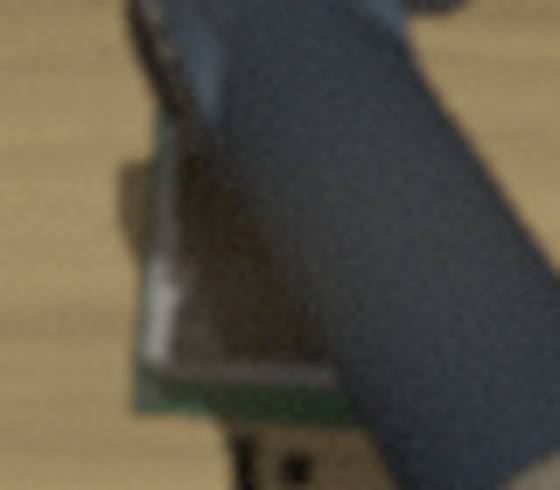

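```bash
python3 - <<'E'
from h import *
z=np.load('w8.npz',allow_pickle=True); im=z['im'];p=z['p'].item()
zu=.09489-.0125
rt=(90+665/2.5,110+180/2.5)
big=cv2.resize(im[160:205,335:380],None,fx=12,fy=12,interpolation=cv2.INTER_CUBIC)
b2=cv2.resize(im[220:265,125:180],None,fx=12,fy=12,interpolation=cv2.INTER_CUBIC)
cv2.imwrite('pics/w8h0.png',cv2.convertScaleAbs(big,alpha=1.5)); cv2.imwrite('pics/w8h2.png',cv2.convertScaleAbs(b2,alpha=1.5))
print(np.linalg.inv(p['extrinsics'])[:3,3])
th=1.52686-np.pi/2;R=np.array([[np.cos(th),-np.sin(th)],[np.sin(th),np.cos(th)]])
for x,y in LH: 
  X=np.array([.5944,.0191])+R@[x,y]; print('pred cover',proj(p,[*X,zu+.006]),proj(p,[*X,zu]))
th=-.04623;R=np.array([[np.cos(th),-np.sin(th)],[np.sin(th),np.cos(th)]])
for x,y in LH: 
  X=np.array([.5916,.0167])+R@[x,y]; print('pred bed',proj(p,[*X,.06]))
E
```

```text
[0.5954656  0.09657125 0.25692695]
pred cover [361.26080531 180.97663806] [357.70352303 178.24183293]
pred cover [350.04800251 298.65162224] [347.1477102  292.75010933]
pred cover [154.68292907 242.85384165] [157.62259624 238.36977386]
pred bed [341.5301974  173.73108545]
pred bed [333.19569395 277.04796964]
pred bed [163.15197079 227.35666748]
```

View pics/w8h0.png

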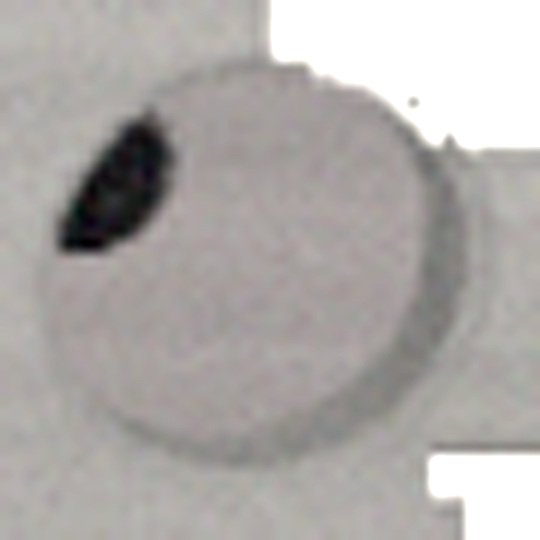

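View pics/w8h2.png

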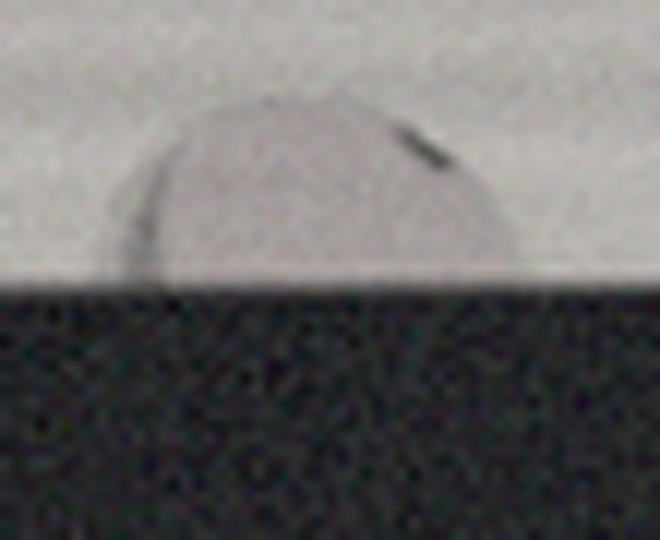

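```bash
python3 - <<'E'
from h import *
z=np.load('w8.npz',allow_pickle=True); p=z['p'].item()
zu=.09489-.0125
c0=onplane(p,355.7,181.6,zu+.006); b0=onplane(p,342.4,173.6,.06); print(c0,b0,(b0-c0)*1000)
z=np.load('w8.npz',allow_pickle=True);d=z['d']
# plate z from depth
for u,v in [(150,200),(300,170),(200,160),(380,225)]: print(deproj(p,u,v,d[v,u]))
# hole2 ellipse: sliver
E
```

```text
[0.64802979 0.05144291 0.08839   ] [0.64867807 0.04917877 0.06      ] [  0.6482739   -2.26413288 -28.39      ]
[0.53978076 0.04588986 0.08757981]
[0.61927989 0.05872484 0.08772169]
[0.5679988  0.06606504 0.08706174]
[0.66202485 0.02679593 0.08867501]
```

>>> step_arm([
  [0.0015,-0.0055,-0.006,-0.003],
  [0,0,-0.006,0],
  [0,0,-0.006,0],
  [0,0,0,0],
  [0,0,0,0],
  [0,0,0,0],
  [0,0,0,0],
  [0,0,0,0],
])

```text
clock: 22.98
position: [0.5947, 0.0168, 0.0872]
eef_rot: [3.141, -0.0, 1.524]
force: [-0.4, 0.3, -3.2]
grip_width: 0.0233
```

```bash
python3 - <<'E'
from h import *
s=r.get_state(); print(s['position'],s['eef_rot'],s['force'])
p,im,d=cam('wrist'); cv2.imwrite('pics/w9.png',im); np.savez('w9.npz',im=im,d=d,p=p,tz=s['position'][2])
a=cv2.resize(im[160:205,335:380],(400,400),interpolation=cv2.INTER_CUBIC)
b=cv2.resize(im[215:260,130:175],(400,400),interpolation=cv2.INTER_CUBIC)
cv2.imwrite('pics/w9h.png',cv2.convertScaleAbs(np.hstack([a,b]),alpha=1.5))
p,im,d=cam('scene'); cv2.imwrite('pics/s9.png',cv2.resize(im[180:250,225:295],None,fx=8,fy=8,interpolation=cv2.INTER_CUBIC))
E
```

```text
[0.59471379 0.01679286 0.08723207] [ 3.14139727e+00 -3.71729241e-05  1.52444714e+00] [-0.40161138  0.28462856 -3.17761571]
```

View pics/w9h.png

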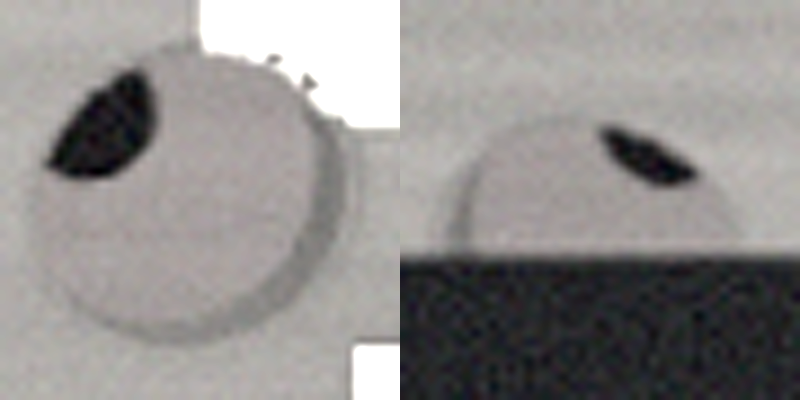

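View pics/s9.png

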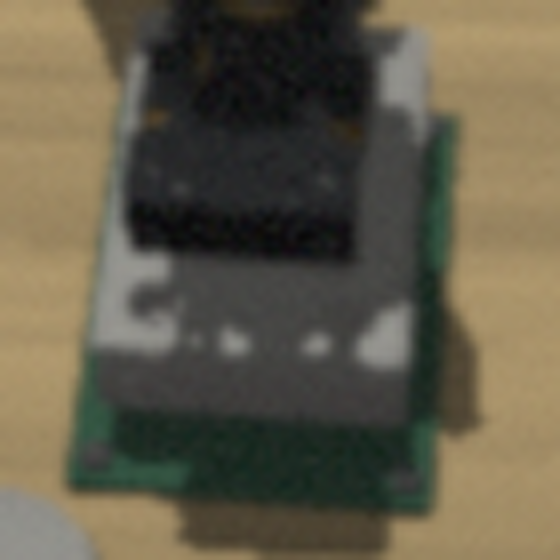

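```bash
python3 - <<'E'
from h import *
z=np.load('w9.npz',allow_pickle=True); p=z['p'].item();d=z['d']; zu=float(z['tz'])-.0125
# exact fit: rim and bed-hole edges
for c,b in [((355.7,181.2),(345.4,172.8)),((150.6,244.9),(158.8,228.6))]:
    C=onplane(p,*c,zu+.006);B=onplane(p,*b,.06); print(C,B,(B-C)[:2]*1000)
q=[deproj(p,u,v,d[v,u]) for v in range(150,230,6) for u in list(range(120,215,6))+list(range(290,335,6)) if d[v,u]>0]
q=np.array(q); q=q[abs(q[:,2]-.081)<.006]
A=np.c_[q[:,:2]-q[:,:2].mean(0),np.ones(len(q))]; print(len(q),np.linalg.lstsq(A,q[:,2],rcond=None)[0])
E
```

```text
[0.64834533 0.04928351 0.08073207] [0.64862902 0.04904385 0.06      ] [ 0.28368424 -0.23966549]
[0.53732455 0.01825056 0.08073207] [0.53645462 0.01941354 0.06      ] [-0.8699279   1.16298021]
336 [-0.00066693  0.00201191  0.08064626]
```

>>> step_arm([
  [0,0,0,0],
  [0,0,0,0],
  [0,0,0,0],
  [0,0,0,0],
])

```text
clock: 23.58
position: [0.5947, 0.0168, 0.0872]
eef_rot: [3.142, -0.0, 1.524]
force: [0.1, -0.0, -3.2]
grip_width: 0.0235
```

```bash
python3 - <<'E'
from h import *
s=r.get_state(); print(s['position'],s['eef_rot'],s['force'],np.abs(s['joint_velocities']).max(),s['grip_width'])
p,im,d=cam('scene'); cv2.imwrite('pics/s10.png',cv2.resize(im[110:310,60:450],None,fx=2.05,fy=2.05,interpolation=cv2.INTER_CUBIC))
E
```

```text
[0.59466835 0.01679872 0.08716141] [ 3.14154301e+00 -4.58541999e-05  1.52448173e+00] [ 0.12676383 -0.0297499  -3.19700196] 0.001924039777260111 0.023537318019083986
```

View pics/s10.png

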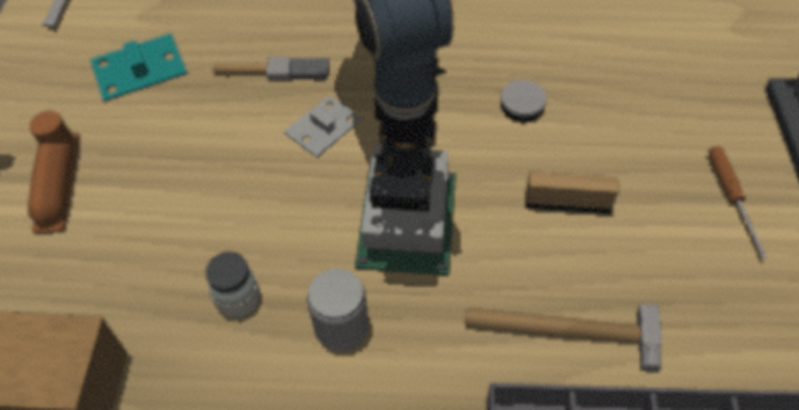

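The scraper stands on the bench at (572,190), clear of the bed. The other things are in their places, and the cover is held still over the bed.

```bash
python3 -c "
from bench import r
print(r.finish_job())"
```

```text
the job is handed in; nothing more can be done
None
```

The job is handed in, with the arm holding the cover level about 15 mm above the bed. I swept the chips off the robot-side end of the bed with the scraper. I then set the scraper down near where it had stood and picked up the larger aluminium cover.

**Last checks**
- **Holes:** in the wrist picture, bed_hole0 is 0.4 mm from the centre of its cover hole. bed_hole2 is about 1.5 mm off, but that cover hole was partly hidden. bed_hole1 could not be seen, so it rests on the fitted bed pose.
- **Height and tilt:** the cover's underside is about 74.7 mm above the bench, roughly 15 mm above the bed's top. It is tilted about 0.002 rad, and the arm was still.
- **Force:** the tool carries 3.2 N, about the cover's weight, so nothing suggests contact with the bed.
- **Chips:** the bed's top was clear. On the bench I saw two dark patches, and the longer one I take to be two chips end to end, so I did not see the third separately.
- **Other things:** everything else in the last scene picture looks to be where it was.

**Disagreements**
- The wrist camera reads about 2 mm to one side of the measured tool position.
- It also disagrees with the top camera on the bed's position by about 2 mm.

I therefore aligned the holes by comparing each pair within the same wrist picture.

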